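# Release a sample from the drop chute and set it on the stand

## Task

Press the red sprung plunger of the drop chute all the way down, leaning the tool in under the green splash guard, and let it spring back, so that the tan sample puck slides out into the blue catch tray. Then lift the puck out of the tray and set it down gently, right side up and centred on top of the round black stand, and let go. Do not knock over or shove the jar, the wash bottle or the black puck standing about.

Things in the scene. Friction and masses are not known exactly. Their poses are not given: they have to be found in the camera images.
- dispenser: Fixed drop chute on a grey base plate 286 x 112 x 6 mm. x points from the blue catch tray to the chute's high end, z up; origin on the worktop (the base runs from x -130 to +156 mm). The steel chute, 37 mm wide inside, rises at 30 degrees toward +x; its gentler run-out ends in the tray at x -34; a grey bridge 61 mm wide with the plunger straddles it
- guard_edge (a point): Middle of the lower near edge of the fixed green splash guard, a flat roof 116 mm wide and 6 mm thick reaching 115 mm from here toward dispenser +x, 222 mm above the worktop. The edge is 18 mm behind the plunger head's centre and 88 mm above it: a gripper pointing straight down does not fit; lean it along the plunger's axis
- plunger_top (a point): Centre of the top face of the red plunger head, a disc 34 mm in diameter and 7 mm thick, standing 19 mm clear of the bridge below it. Its z axis is the plunger's axis, outward: 30 degrees from vertical, leaning toward the tray; press along -z of this point. It moves with the plunger
- plunger (a joint): Stroke of the plunger (m): 0 up, 0.014 fully pressed. A spring pushes it back, about 4 N at the top and 10 N at the bottom. A yellow stop bar under it sinks below the chute floor as it is pressed and lets the puck go
- puck: Tan mounted-sample puck with a square light chip in its upper face, 30 mm diameter, 16 mm high, 30 g. Origin at the centre of its underside, z axis toward the face with the chip. It starts on the chute behind the stop bar, tilted 30 degrees, out of reach
- tray_in (a point): Centre of the catch tray's floor, 7.5 mm above the worktop. Inside the tray is 115 mm long (dispenser x) by 104 mm (y); walls 4 mm thick, tops at 26 mm above the worktop
- stand_top (a point): Centre of the flat top of the fixed round black stand: top 48 mm in diameter, 24 mm above the worktop, foot 60 mm in diameter
- blue_jar: White jar with blue lid, 52 mm diameter, 70 mm high, loose bystander; origin at the centre of its underside
- wash_bottle: White wash bottle with red cap, 72 mm diameter, 155 mm high, loose bystander; origin at the centre of its underside
- black_puck: Black sample puck, 30 mm diameter, 14 mm high, loose bystander; origin at the centre of its underside

How it is judged:
By the outcome, as a careful person would: the job done as asked, in the order asked, and still so for the second after the job is handed in, with the robot touching nothing.
It also fails if it takes over 56 s, if anything falls off the work surface, if the arm or the gripper's body presses on something with over 40 N, if the wrist force passes 120 N, or if a joint passes its speed limit or range.

## Robot

A 6-joint arm with a two-finger parallel gripper is mounted at the origin on a cart in front of the work surface, level with it; the furniture and walls round the work are solid. World frame = base frame: x ahead of the robot, y to its left, z up, the work surface at z = 0. Lengths are in m, angles in rad, forces in N, time in s.
With the tool pointing down it reaches from about 0.25 to 0.775 m from the base axis. Payload 4 kg.
Tool frame: the origin (TCP) lies midway between the tips of the shut fingers; the grasp point (between the pads) lies 19 mm behind it; z points along the fingers, x is the direction in which the jaws open and shut, and the axes are right-handed (so a half turn about z gives the same grasp; the last joint's range is limited). The gripper opens to 94 mm and grips with 3 to 60 N. Pads are 16 mm wide; open, the fingers measure 119 mm over their backs; the gripper's body (75 mm by 177 mm) begins 78 mm behind the grasp point.
Start: joints at [1.005, 0.087, 1.371, -0, 1.684, -0.103], TCP at [0.246, 0.492, 0.206] pointing down, gripper open.
Joint ranges: [-3.1, 3.1], [-0.76, 2.03], [0.27, 2.55], [-1.08, 4.22], [0.17, 2.65], [-2.57, 2.57]. Speed limits (rad/s): [2.79, 2.79, 3.14, 3.14, 3.14, 3.14].

## Interface

Orientations are given as [roll, pitch, yaw] about the fixed x, y, z axes, in that order (R = Rz(yaw) Ry(pitch) Rx(roll)).
In Python, from bench import robot, eyes, close_job gives the robot as it stands.
- The arm moves only by the shell command python3 -m jog 'ROWS'. ROWS is JSON, a list of rows, each a list of 3 entries, a list of its own where there are three numbers: the turn, a rotation vector about the tool's x, y, z in degrees, then the shift along the tool's x, y, z in mm, then the closure, from -1 (fully open) to 1 (shut). In form: [[[wx, wy, wz], [x, y, z], claw], ...]. A call has 1 to 5 rows; each row is the pose to reach, as a shift and turn from the pose commanded when the call began, along the tool's axes at that moment; what a row does not reach only later rows make up. A row lasts 1/10 s, in which the tool goes at most 50 mm and 8.59 degrees, less where a joint would pass 70% of its speed; a pose out of reach is approached as far as the arm can. A call with a gripper value outside its range is refused whole. The fingers move at their own pace and stop on an object; the grip force is fixed at half the most. Time passes only in rows, so rows that repeat a pose let the fingers close. It gives the time, the measured TCP pose, the force and the opening at its end, in the units of the state.
- robot.get_obs(): the state, without advancing time (a new reading comes with each control period).
- eyes.snapshot(name): name is "scene" or "side" or "wrist"; returns (picture, depth): 400x640x3 uint8, red, green, blue; 400x640 float32, m along the optical axis (not along the pixel's ray), 0 where there is no reading.
- eyes.camera_params(name): a dict with "mtx" (3x3 intrinsics, pixels), "world_to_cam" (4x4, takes a point from world to camera coordinates). Camera axes: x right, y up, looking along -z (the intrinsics and any distortion apply to the point x, -y, -z); pixel columns grow to the right and rows downward; lengths in m; the calibration is good to about 2 mm. A picture is of the moment at which its call begins: read the wrist's pose just before it. camera_params takes no time and is no camera call; for the wrist camera it gives the pose at the moment of the call.
- close_job(): hands the job in, once; it reports no verdict.
The state is a dict: "time": time; "joint_positions": joint angles; "qvel": joint speeds; "joint_torque": joint torques, N m; "tool_pos": TCP position; "ee_rot": TCP orientation; "wrist_force": force on the tool from outside, world axes, zero at the start; "wrist_torque": the same for the moment, N m; "width": finger opening in m.
Only numpy, scipy, OpenCV 4.12 (cv2) and the standard library are available. Lean on these libraries where they do the work, as an engineer would, in place of code of your own. Each camera call takes 0.05 s, during which the arm holds its last target. There are 200 camera calls.

## Working session

There is one attempt and no reset: what is moved stays moved. The work goes in short steps, Python scripts to look and compute and a shell command to move; the robot and the scene stay as the last step left them, time stands still between calls to the robot, and variables do not carry over. Pictures are saved under pics/ and viewed, about 8 in all and at most 12, crops included, and the job is handed in when it is done.

```bash
mkdir -p pics; ls; python3 - <<'E'
from bench import robot, eyes
import cv2, numpy as np
o=robot.get_obs(); print(o['time'],o['tool_pos'],o['ee_rot'],o['width'])
for n in ['scene','side']:
    p,d=eyes.snapshot(n); c=eyes.camera_params(n)
    cv2.imwrite(f'pics/{n}0.png',p[:,:,::-1]); np.savez(f'pics/{n}0.npz',p=p,d=d,m=c['mtx'],w=c['world_to_cam'])
    print(n,{k:np.round(v,3).tolist() if k in('mtx','world_to_cam') else v for k,v in c.items()})
E
```

```text
pics
0.0 [0.24528082 0.49167575 0.20434594] [-3.14140095e+00  2.13398145e-03  1.10795996e+00] 0.0939777815236995
scene {'mtx': [[365.749, 0.0, 324.884], [0.0, 365.749, 206.954], [0.0, 0.0, 1.0]], 'world_to_cam': [[-0.451, -0.892, -0.014, 0.288], [0.658, -0.343, 0.671, -0.485], [-0.603, 0.293, 0.742, -0.605], [0.0, 0.0, 0.0, 1.0]]}
side {'mtx': [[499.481, 0.0, 303.182], [0.0, 499.481, 192.67], [0.0, 0.0, 1.0]], 'world_to_cam': [[-0.985, -0.172, 0.011, 0.575], [0.106, -0.554, 0.826, -0.194], [-0.136, 0.814, 0.564, -1.061], [0.0, 0.0, 0.0, 1.0]]}
```

View pics/scene0.png

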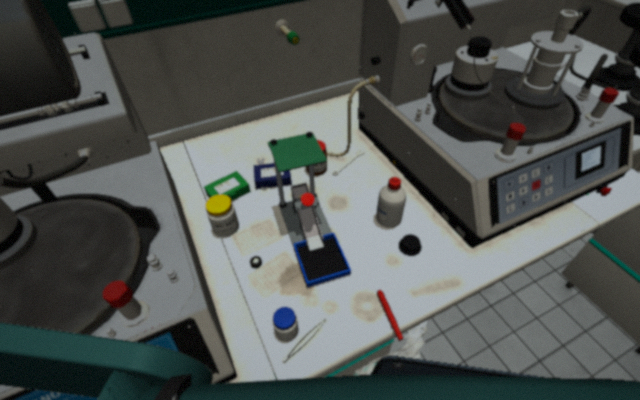

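View pics/side0.png

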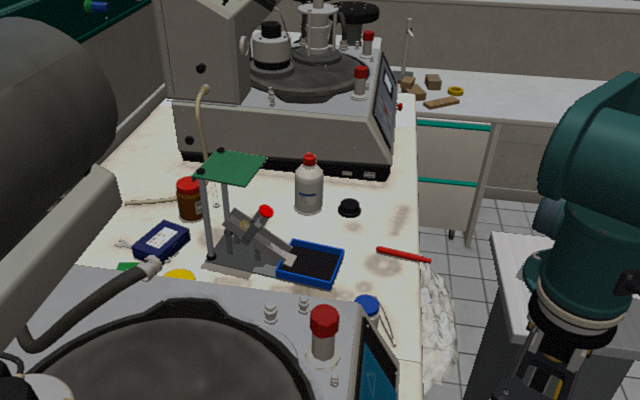

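The scene view shows the guard at (300,150), the red plunger at (308,200), the tray at (322,258), the stand at (410,244), the black puck at (256,261), the jar at (285,322) and the bottle at (391,203). The side view shows the plunger at (265,211), the tray at (310,262) and the stand at (349,208). Next I'll measure these.

```bash
cat > h.py <<'E'
import numpy as np, cv2
def load(n): z=np.load(f'pics/{n}.npz'); return z['p'],z['d'],z['m'],z['w']
def ray(m,w,uv):
    d=np.linalg.inv(m)@[uv[0],uv[1],1]; d=d*[1,-1,-1]
    R=w[:3,:3]; return -R.T@w[:3,3], R.T@d
def plane(m,w,uv,z):
    c,d=ray(m,w,uv); return c+d*(z-c[2])/d[2]
def dep(m,w,uv,dd):
    c,d=ray(m,w,uv); return c+d*dd
def tri(a,b):
    A=np.stack([a[1],-b[1]],1); t=np.linalg.lstsq(A,b[0]-a[0],rcond=None)[0]
    p=a[0]+a[1]*t[0]; q=b[0]+b[1]*t[1]; return (p+q)/2, np.linalg.norm(p-q)
def proj(m,w,P):
    c=w[:3,:3]@P+w[:3,3]; q=m@(c*[1,-1,-1]); return q[:2]/q[2]
def blob(p,lo,hi,box):
    x0,y0,x1,y1=box; h=cv2.cvtColor(p,cv2.COLOR_RGB2HSV)
    k=np.zeros(p.shape[:2],np.uint8); k[y0:y1,x0:x1]=cv2.inRange(h,np.array(lo),np.array(hi))[y0:y1,x0:x1]
    n,l,s,c=cv2.connectedComponentsWithStats(k); i=1+np.argmax(s[1:,4]); return (l==i).astype(np.uint8),c[i],s[i]
E
python3 - <<'E'
from h import *
np.set_printoptions(precision=4,suppress=True)
S={n:load(n+'0') for n in('scene','side')}
red=lambda p,b:blob(p,(0,130,60),(8,255,255),b)
def show(lab,n,lo,hi,box,z=None):
    p,d,m,w=S[n]; k,c,s=blob(p,lo,hi,box)
    dd=np.median(d[k>0][d[k>0]>0]); print(lab,n,c,s,'depth',dep(m,w,c,dd), 'plane',plane(m,w,c,z) if z else '')
    return k,c
k1,c1=show('plunger','scene',(0,130,60),(8,255,255),(298,190,320,212),.13)
k2,c2=show('plunger','side',(0,130,60),(8,255,255),(250,200,280,220),.13)
print('tri',tri(ray(*S['scene'][2:],c1),ray(*S['side'][2:],c2)))
for n,b in(('scene',(260,130,340,172)),('side',(185,145,275,190))):
    k,c=show('guard',n,(60,80,30),(85,255,255),b,.228)
    r=cv2.approxPolyDP(max(cv2.findContours(k,0,2)[0],key=cv2.contourArea),4,True)[:,0]
    for v in r: print(v,plane(*S[n][2:],v,.228))
for n,b in(('scene',(285,225,360,290)),('side',(270,230,350,295))):
    k,c=show('tray',n,(100,130,40),(125,255,255),b,.02)
    q=cv2.convexHull(np.argwhere(k)[:,::-1].astype(np.int32)); r=cv2.approxPolyDP(q,4,True)[:,0]
    for v in r: print(v,plane(*S[n][2:],v,.026))
show('stand','scene',(0,0,0),(180,255,60),(395,230,425,258),.018)
show('stand','side',(0,0,0),(180,255,60),(335,195,362,220),.018)
show('bpuck','scene',(0,0,0),(180,255,70),(245,252,266,270),.008)
show('jar','scene',(100,100,40),(125,255,255),(265,300,305,340),.07)
show('bottlecap','scene',(0,130,60),(8,255,255),(384,172,404,195),.15)
E
```

```text
plunger scene [307.1656 198.8037] [300 192  15  15 163] depth [0.6546 0.0388 0.1312] plane [0.6557 0.0384 0.13  ]
plunger side [265.5548 210.8356] [259 205  14  13 146] depth [0.6577 0.0429 0.1337] plane [0.659 0.038 0.13 ]
tri (array([0.6586, 0.0371, 0.1282]), np.float64(0.0022062501593299337))
guard scene [296.274  152.2299] [ 269  134   57   38 1427] depth [0.72   0.0315 0.2262] plane [0.7179 0.0323 0.228 ]
[311 134] [ 0.7655 -0.0286  0.228 ]
[269 142] [0.7843 0.0753 0.228 ]
[279 171] [0.676  0.0929 0.228 ]
[325 160] [ 0.6616 -0.0149  0.228 ]
guard side [230.3006 167.3459] [ 192  150   74   37 1700] depth [0.7291 0.0355 0.227 ] plane [0.7285 0.0371 0.228 ]
[192 176] [0.7922 0.0823 0.228 ]
[244 186] [0.6835 0.0973 0.228 ]
[265 157] [ 0.67   -0.0161  0.228 ]
[216 150] [ 0.7786 -0.0249  0.228 ]
[200 167] [0.7884 0.0473 0.228 ]
[204 172] [0.7742 0.0638 0.228 ]
tray scene [321.1909 263.2905] [294 233  56  53 592] depth [0.5361 0.0621 0.0249] plane [0.539  0.0607 0.02  ]
[349 272] [0.4829 0.0143 0.026 ]
[308 285] [0.4959 0.1163 0.026 ]
[294 243] [0.6221 0.0968 0.026 ]
[332 233] [ 0.6061 -0.0042  0.026 ]
tray side [310.6859 265.4736] [ 276  239   68   51 1022] depth [0.555  0.0759 0.0279] plane [0.5563 0.0674 0.02  ]
[343 250] [0.4931 0.0114 0.026 ]
[330 289] [0.506 0.135 0.026]
[276 276] [0.6209 0.1185 0.026 ]
[292 239] [ 0.6111 -0.005   0.026 ]
stand scene [409.7737 244.9511] [400 235  21  20 327] depth [ 0.4864 -0.1659  0.0172] plane [ 0.4859 -0.1654  0.018 ]
stand side [348.8979 208.1892] [338 199  22  19 333] depth [ 0.4963 -0.1604  0.0167] plane [ 0.4962 -0.1587  0.018 ]
bpuck scene [255.5614 263.0877] [251 257  10  11  57] depth [0.6206 0.2033 0.0102] plane [0.6221 0.2031 0.008 ]
jar scene [283.8346 317.643 ] [273 307  23  22 381] depth [0.4268 0.2012 0.0682] plane [0.4259 0.2014 0.07  ]
bottlecap scene [394.6538 182.4327] [389 177  12  13 104] depth [ 0.5929 -0.1723  0.1448] plane [ 0.5887 -0.1687  0.15  ]
```

```bash
cat >> h.py <<'E'
from scipy.spatial.transform import Rotation as Ro
YAW=np.radians(-8.0)
DX=np.array([np.cos(YAW),np.sin(YAW),0]); DY=np.array([-np.sin(YAW),np.cos(YAW),0]); AX=-.5*DX+np.array([0,0,.8660254])
def frame(z,x): 
    z=z/np.linalg.norm(z); x=x-z*(x@z); x/=np.linalg.norm(x); return Ro.from_matrix(np.stack([x,np.cross(z,x),z],1))
RP=frame(-AX,DY)
def plan(P,R,o=None):
    from bench import robot
    o=o or robot.get_obs(); C=Ro.from_euler('xyz',o['ee_rot'])
    rv=np.degrees((C.inv()*R).as_rotvec()); sh=1000*C.inv().apply(np.array(P)-o['tool_pos'])
    print('t',round(o['time'],2),'tcp',np.round(o['tool_pos'],4),'turn',np.round(rv,1),'|%.1f|'%np.linalg.norm(rv),'shift',np.round(sh,1),'|%.0f|'%np.linalg.norm(sh))
E
python3 - <<'E'
from h import *
from bench import robot,eyes
w=eyes.camera_params('wrist')['world_to_cam']; o=robot.get_obs(); C=Ro.from_euler('xyz',o['ee_rot'])
cam=-w[:3,:3].T@w[:3,3]; print('cam in tool mm',1000*C.inv().apply(cam-o['tool_pos']),'view dir in tool',C.inv().apply(-w[2,:3]),'up',C.inv().apply(w[1,:3]))
H=np.array([.657,.0385,.134]); plan(H+.09*AX,RP)
E
```

```text
cam in tool mm [   0.87243402  -66.52318205 -180.03823287] view dir in tool [-8.61548349e-04  2.30057367e-01  9.73176688e-01] up [-0.00123575 -0.97317655  0.23005624]
t 0.1 tcp [0.2453 0.4917 0.2044] turn [-29.8   5.  -18.1] |35.2| shift [-236.   528.1   -7.1] |578|
```

```bash
python3 -m jog '[[[-6,1,-4],[-18,40,0],1],[[-12,2,-8],[-36,80,0],1],[[-18,3,-11],[-54,120,0],1],[[-24,4,-15],[-72,160,0],1],[[-29.8,5,-18.1],[-90,200,0],1]]'; python3 -c "
from h import *
plan(np.array([.657,.0385,.134])+.09*AX,RP)"
```

```text
time: 0.6
tool_pos: [0.385, 0.3214, 0.2055]
ee_rot: [2.612, -0.001, 1.436]
wrist_force: [-0.4, 1.5, 0.9]
width: 0.0575
t 0.6 tcp [0.385  0.3214 0.2055] turn [ 0.3 -0.2  0.2] |0.4| shift [-243.5  230.1  126.8] |358|
```

```bash
python3 -m jog '[[[0,0,0],[-30,28,16],1],[[0,0,0],[-60,56,31],1],[[0,0,0],[-90,85,47],1],[[0,0,0],[-120,113,62],1],[[0.3,0,0],[-150,142,78],1]]'; python3 -m jog '[[[0,0,0],[-30,28,16],1],[[0,0,0],[-60,56,31],1],[[0,0,0],[-93,88,49],1],[[0,0,0],[-93,88,49],1],[[0,0,0],[-93,88,49],1]]'; python3 - <<'E'
from h import *
from bench import robot,eyes
plan(np.array([.657,.0385,.134])+.09*AX,RP)
c=eyes.camera_params('wrist'); p,d=eyes.snapshot('wrist'); np.savez('pics/w1.npz',p=p,d=d,m=c['mtx'],w=c['world_to_cam']); cv2.imwrite('pics/w1.png',p[:,:,::-1])
for nm,P in (('head',[.657,.0385,.134]),('guard',[.675,.04,.222])): print(nm,proj(c['mtx'],c['world_to_cam'],np.array(P)))
E
```

```text
time: 1.1
tool_pos: [0.5242, 0.1499, 0.2085]
ee_rot: [2.622, -0.003, 1.432]
wrist_force: [0.7, 0.6, -0.5]
width: 0.0175
time: 1.6
tool_pos: [0.6106, 0.0442, 0.2085]
ee_rot: [2.624, -0.003, 1.429]
wrist_force: [-1.3, 0.2, 0.4]
width: 0.0002
t 1.6 tcp [0.6106 0.0442 0.2085] turn [-0.4 -0.1 -0.2] |0.4| shift [ 0.8  3.2 -2.1] |4|
head [321.89402756 204.2988577 ]
guard [327.80359975 310.31787528]
```

View pics/w1.png

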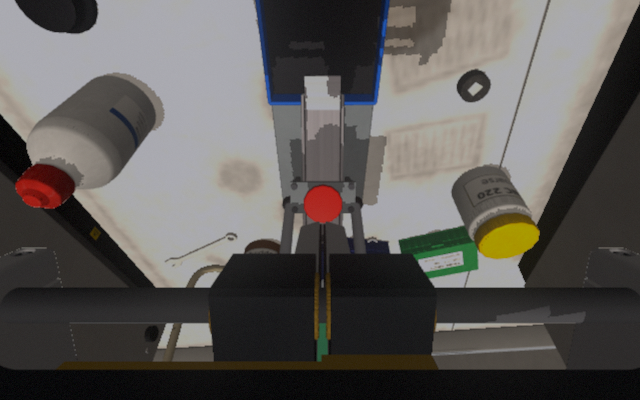

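The wrist view shows the red head at (323,204), the tray edge along row 102, and the fingers at (323,230) closing in line with the chute. I'll refine the head position and the yaw.

```bash
python3 - <<'E'
from h import *
p,d,m,w=load('w1')
k,c,s=blob(p,(0,130,60),(8,255,255),(295,175,350,226)); P=plane(m,w,c,.134); print(c,s,P,'depth',dep(m,w,c,np.median(d[k>0])))
print('tray corners',[plane(m,w,v,.026) for v in((269,103),(377,103))])
q=plane(m,w,(322,92),.0075);print('chute end',q)
plan(P+.02*AX,RP); plan(P-.014*AX,RP)
E
```

```text
[322.47482639 203.54774306] [ 304  185   38   38 1152] [0.65617876 0.0391207  0.134     ] depth [0.65569575 0.03918724 0.1345032 ]
tray corners [array([ 0.61020019, -0.00941039,  0.026     ]), array([0.62577575, 0.10007691, 0.026     ])]
chute end [0.61463587 0.0447851  0.0075    ]
t 1.65 tcp [0.6102 0.0454 0.2088] turn [-0.3 -0.1 -0.1] |0.4| shift [-0.   3.2 68. ] |68|
t 1.65 tcp [0.6102 0.0454 0.2088] turn [-0.3 -0.1 -0.1] |0.4| shift [-1.00e-01  3.40e+00  1.02e+02] |102|
```

```bash
python3 -m jog '[[[0,0,0],[0,3.2,35],1],[[0,0,0],[0,3.2,68],1],[[0,0,0],[0,3.2,80],1],[[0,0,0],[0,3.2,86],1],[[0,0,0],[0,3.2,86],1]]';  python3 -m jog '[[[0,0,0],[0,0,4],1],[[0,0,0],[0,0,8],1],[[0,0,0],[0,0,12],1],[[0,0,0],[0,0,15],1],[[0,0,0],[0,0,15],1]]'; python3 -c "
from h import *
plan(np.array([.6562,.0391,.134])-.014*AX,RP)"
```

```text
time: 2.15
tool_pos: [0.6556, 0.0403, 0.1367]
ee_rot: [2.622, -0.002, 1.433]
wrist_force: [0.1, 0.4, -0.8]
width: 0.0009
time: 2.65
tool_pos: [0.6644, 0.0388, 0.1259]
ee_rot: [2.618, -0.004, 1.432]
wrist_force: [-4.3, 2.9, 6.6]
width: 0.0005
t 2.65 tcp [0.6644 0.0388 0.1259] turn [-0.  -0.2 -0.1] |0.2| shift [-0.9 -3.1  2.9] |4|
```

```bash
python3 -m jog '[[[0,0,0],[0,0,2],1],[[0,0,0],[0,0,4],1],[[0,0,0],[0,0,5],1],[[0,0,0],[0,0,5],1],[[0,0,0],[0,0,5],1]]'; python3 -c "
from h import *
from bench import robot,eyes
plan(np.array([.6562,.0391,.134])-.014*AX,RP)
p,d=eyes.snapshot('side'); a=p[180:300,180:360]; cv2.imwrite('pics/s1.png',cv2.resize(a[:,:,::-1],None,fx=4,fy=4))"
```

```text
time: 3.15
tool_pos: [0.6658, 0.0387, 0.1238]
ee_rot: [2.619, -0.004, 1.432]
wrist_force: [-16.4, 2.3, 16.4]
width: 0.0004
t 3.15 tcp [0.6658 0.0387 0.1238] turn [-0.  -0.2 -0. ] |0.2| shift [-0.9 -3.2  0.4] |3|
```

View pics/s1.png

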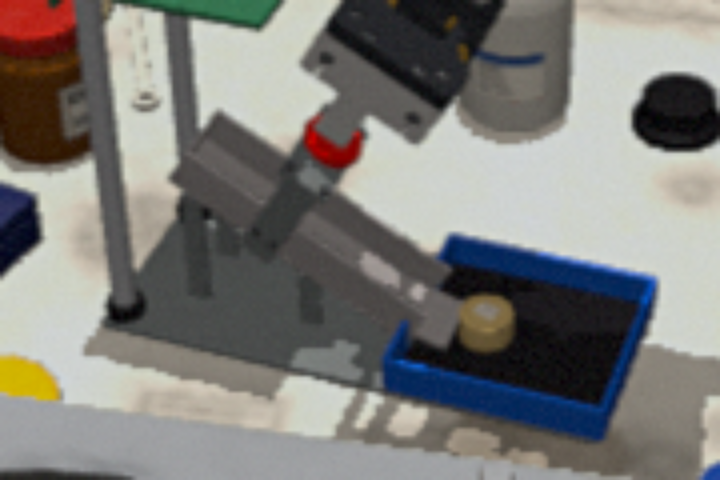

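The puck is in the tray, chip up, at about side pixel (302,260), and the force shows the plunger bottomed. I'll retract along the axis and look from above the tray.

```bash
python3 -m jog '[[[0,0,0],[0,0,-10],1],[[0,0,0],[0,0,-22],1],[[0,0,0],[0,0,-60],1],[[0,0,0],[0,-3,-105],-0.2],[[0,0,0],[0,-20,-140],-0.2]]'; python3 - <<'E'
from h import *
from bench import eyes
c=eyes.camera_params('side'); p,d=eyes.snapshot('side'); np.savez('pics/side2.npz',p=p,d=d,m=c['mtx'],w=c['world_to_cam'])
k,cc,s=blob(p,(10,40,60),(30,200,255),(275,240,345,285)); m,w=c['mtx'],c['world_to_cam']
print(cc,s,plane(m,w,cc,.016))
k,c2,s2=blob(p,(0,130,60),(8,255,255),(250,195,280,225)); print('red',c2,s2)
R0=frame(-np.array([-np.sin(np.radians(12))*DX[0],-np.sin(np.radians(12))*DX[1],np.cos(np.radians(12))]),DY)
P=plane(m,w,cc,.016); plan(P+np.array([0,0,.12])-.02*DX,R0)
E
```

```text
time: 3.7
tool_pos: [0.5802, 0.0491, 0.2344]
ee_rot: [2.618, -0.002, 1.431]
wrist_force: [0.6, 0.0, 0.5]
width: 0.0132
[300.99386503 260.07361963] [294 253  15  15 163] [0.58044874 0.04998922 0.016     ]
red [265.54166667 210.77083333] [259 205  14  13 144]
t 3.75 tcp [0.578  0.0501 0.2391] turn [18.3 -0.2 -0. ] |18.3| shift [ -0.1 -67.1  80.2] |105|
```

```bash
python3 -m jog '[[[8,0,0],[0,-25,25],-0.2],[[16,0,0],[0,-45,50],-0.2],[[24,0,0],[0,-65,80],-0.2],[[30.2,0,0],[0,-75,85],-0.2],[[30.2,0,0],[0,-75,85],-0.2]]'; python3 - <<'E'
from h import *
from bench import robot,eyes
RV=frame(np.array([0,0,-1.]),DY)
o=robot.get_obs()
c=eyes.camera_params('wrist'); p,d=eyes.snapshot('wrist'); m,w=c['mtx'],c['world_to_cam']; np.savez('pics/w2.npz',p=p,d=d,m=m,w=w); cv2.imwrite('pics/w2.png',p[:,:,::-1])
print(proj(m,w,np.array([.578,.05,.0235])))
try:
    k,cc,s=blob(p,(10,40,60),(30,200,255),(230,90,410,330)); print(cc,s); P=plane(m,w,cc,.0235); print(P,'depth',dep(m,w,cc,np.median(d[k>0])))
    plan([P[0],P[1],.0],RV,o)
except Exception as e: print(e)
print(o['width'])
E
```

```text
time: 4.25
tool_pos: [0.5572, 0.052, 0.1156]
ee_rot: [-3.127, -0.001, 1.43]
wrist_force: [0.1, 0.4, -1.1]
width: 0.0552
[322.26347462 223.64302624]
[396.83311604 162.15514993] [ 367  111   43  108 2301]
[0.53275797 0.12040408 0.0235    ] depth [0.53594785 0.12527939 0.00087044]
t 4.25 tcp [0.5572 0.052  0.1156] turn [-0.8 -0.  -0. ] |0.8| shift [ 64.2 -32.1 116.1] |137|
0.05520578694909465
```

View pics/w2.png

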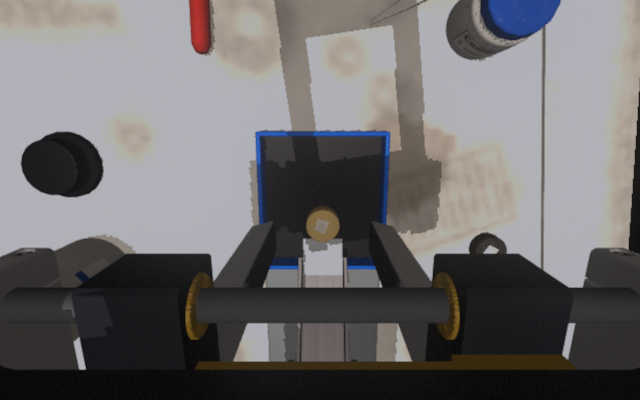

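The wrist view shows the puck chip-up at (322,223), just off the chute lip. The stand is at left (62,163).

```bash
python3 - <<'E'
from h import *
RV=frame(np.array([0,0,-1.]),DY)
from bench import robot
p,d,m,w=load('w2')
k,cc,s=blob(p,(10,60,60),(30,255,255),(300,200,345,246)); hull=cv2.convexHull(np.argwhere(k)[:,::-1].astype(np.int32)); (c0,r)=cv2.minEnclosingCircle(hull)
print(cc,s,c0,r,[np.round(dep(m,w,v,d[v[1],v[0]]),4) for v in((312,216),(333,216),(322,212),(322,232),(312,226),(333,226))])
P=plane(m,w,c0,.021); print(P); plan([P[0],P[1],.0095],RV)
b,c,s=blob(p,(0,0,0),(180,255,55),(10,120,110,205)); print('stand',c,s); 
for v in ((62,165),(50,167)): print(v,d[v[1],v[0]],dep(m,w,v,d[v[1],v[0]]))
E
```

```text
[322.46419437 224.35294118] [306 207  34  35 782] (322.17352294921875, 224.2339324951172) 17.523788452148438 [array([0.5694, 0.0421, 0.0249]), array([0.5721, 0.0604, 0.0245]), array([0.5671, 0.0513, 0.0245]), array([0.5849, 0.0488, 0.0257]), array([0.5788, 0.0407, 0.024 ]), array([0.5815, 0.0591, 0.0235])]
[0.57930241 0.0497376  0.021     ]
t 4.3 tcp [0.5574 0.0524 0.1177] turn [-0.6 -0.1 -0. ] |0.6| shift [  0.3  23.1 107.9] |110|
stand [ 62.55404738 164.80281343] [  22  132   81   65 4052]
(62, 165) 0.2727434 [ 0.49554274 -0.16176418  0.02438691]
(50, 167) 0.27202764 [ 0.49576652 -0.1714794   0.02546678]
```

```bash
python3 -m jog '[[[-0.6,0,0],[0,22,40],-0.2],[[-0.6,0,0],[0,22.5,75],-0.2],[[-0.6,0,0],[0,22.5,95],-0.2],[[-0.6,0,0],[0,22.5,103],-0.2],[[-0.6,0,0],[0,22.5,103],-0.2]]'; python3 -c "
from h import *
plan([.5785,.0498,.0095],frame(np.array([0,0,-1.]),DY))"
```

```text
time: 4.8
tool_pos: [0.5781, 0.0504, 0.0172]
ee_rot: [3.137, -0.002, 1.432]
wrist_force: [-0.7, 0.1, 0.9]
width: 0.0564
t 4.8 tcp [0.5781 0.0504 0.0172] turn [ 0.2 -0.1  0.1] |0.3| shift [-0.6  0.5  7.7] |8|
```

```bash
python3 -m jog '[[[0,0,0],[0,0.5,4],-0.2],[[0,0,0],[0,0.5,7],-0.2],[[0,0,0],[0,0.5,7],-0.2],[[0,0,0],[0,0.5,7],1],[[0,0,0],[0,0.5,7],1]]';python3 -m jog '[[[0,0,0],[0,0,0],1],[[0,0,0],[0,0,0],1],[[0,0,0],[0,0,0],1],[[0,0,0],[0,0,-15],1],[[0,0,0],[0,0,-30],1]]'; python3 -m jog '[[[0,0,0],[0,0,-40],1],[[0,0,0],[0,-25,-70],1],[[0,0,0],[0,-50,-80],1],[[0,0,0],[0,-60,-80],1],[[0,0,0],[0,-60,-80],1]]'; python3 - <<'E'
from h import *
from bench import robot,eyes
o=robot.get_obs()
c=eyes.camera_params('wrist'); p,d=eyes.snapshot('wrist'); m,w=c['mtx'],c['world_to_cam']; np.savez('pics/w3.npz',p=p,d=d,m=m,w=w); cv2.imwrite('pics/w3.png',p[:,:,::-1])
print(o['width']); plan([.492,-.163,.10],frame(np.array([0,0,-1.]),DY),o)
E
```

```text
time: 5.3
tool_pos: [0.5796, 0.0502, 0.0103]
ee_rot: [3.137, -0.002, 1.432]
wrist_force: [0.4, -0.2, -0.2]
width: 0.0438
time: 5.8
tool_pos: [0.5788, 0.0502, 0.0405]
ee_rot: [3.139, -0.002, 1.432]
wrist_force: [0.4, -0.1, -0.3]
width: 0.029
time: 6.3
tool_pos: [0.519, 0.0585, 0.1207]
ee_rot: [3.136, -0.003, 1.432]
wrist_force: [-0.1, 0.4, -1.1]
width: 0.0291
0.0290536900462948
t 6.3 tcp [0.519  0.0585 0.1207] turn [ 0.3 -0.1  0.1] |0.3| shift [-223.1    3.7   20.1] |224|
```

View pics/w3.png

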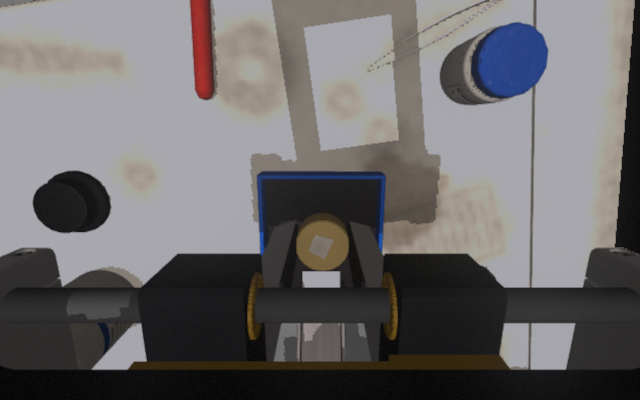

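The puck is gripped level, chip up, at (322,243). I'll move until the stand is ahead of the gripper and measure both together.

```bash
python3 -m jog '[[[0,0,0],[-45,-8,-2],1],[[0,0,0],[-90,-16,-2],1],[[0,0,0],[-135,-24,-2],1],[[0,0,0],[-180,-32,-2],1],[[0,0,0],[-221,-55,-2],1]]'; python3 -m jog '[[[0,0,0],[0,-10,0],1],[[0,0,0],[0,-15,0],1],[[0,0,0],[0,-15,0],1]]'; cat > meas.py <<'E'
from h import *
from bench import robot,eyes
import sys
n=sys.argv[1]
RV=frame(np.array([0,0,-1.]),DY); o=robot.get_obs()
c=eyes.camera_params('wrist'); p,d=eyes.snapshot('wrist'); m,w=c['mtx'],c['world_to_cam']; np.savez(f'pics/{n}.npz',p=p,d=d,m=m,w=w); cv2.imwrite(f'pics/{n}.png',p[:,:,::-1])
g=np.argwhere(d>0); v,u=g[:,0],g[:,1]; X=np.stack([u,v,np.ones(len(u))],1)@np.linalg.inv(m).T*[1,-1,-1]*d[v,u][:,None]
W=(X-w[:3,3])@w[:3,:3]
def circ(W,z0,z1,cx,R,lab):
    s=W[(W[:,2]>z0)&(W[:,2]<z1)&(np.hypot(*(W[:,:2]-cx).T)<R)]
    (c,r)=cv2.minEnclosingCircle(s[:,:2].astype(np.float32)*1000); print(lab,len(s),'centroid',s.mean(0).round(4),'circle',np.round(c,1),round(r,1)); 
circ(W,.019,.032,np.array([.493,-.163]),.045,'stand')
hs=cv2.cvtColor(p,cv2.COLOR_RGB2HSV)
k,cc,s=blob(p,(10,60,50),(30,255,255),(285,190,365,290)); hull=cv2.convexHull(np.argwhere(k)[:,::-1].astype(np.int32)); c0,r=cv2.minEnclosingCircle(hull)
zt=o['tool_pos'][2]+.0132; print('puck',c0,r,s,plane(m,w,c0,zt),dep(m,w,c0,np.median(d[k>0])))
print('w',o['width'],o['wrist_force']); plan([.492,-.163,.06],RV,o)
E
python3 meas.py w4
```

```text
time: 6.85
tool_pos: [0.4344, -0.1553, 0.1196]
ee_rot: [3.139, -0.002, 1.432]
wrist_force: [0.7, -0.2, -1.3]
width: 0.0286
time: 7.15
tool_pos: [0.4195, -0.1502, 0.1202]
ee_rot: [3.139, -0.003, 1.432]
wrist_force: [0.3, 0.7, 0.9]
width: 0.0288
stand 800 centroid [ 0.493  -0.1696  0.0245] circle [ 491.6 -169.1] 22.2
puck (321.0, 242.0) 29.15485954284668 [ 296  213   53   59 2125] [ 0.41815236 -0.14989519  0.13342623] [ 0.4179636  -0.14986854  0.13391236]
w 0.028849482842405415 [0.27063456 0.68696654 0.87525902]
t 7.15 tcp [ 0.4195 -0.1502  0.1202] turn [ 0.1 -0.2  0.1] |0.2| shift [-2.9 73.5 60.4] |95|
```

View pics/w4.png

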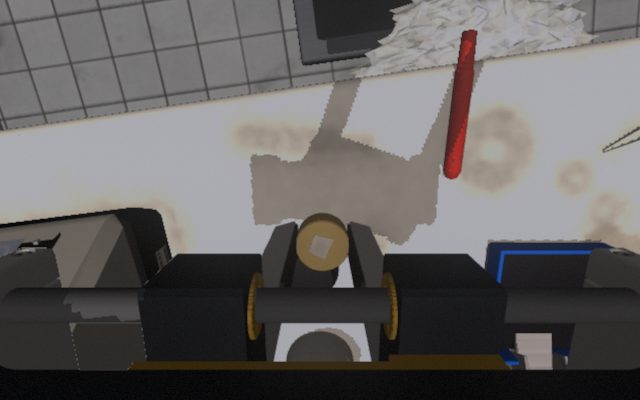

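The camera looks toward the robot, so the stand is hidden behind the gripper at (320,350). I'll move sideways for a clean view and check how close the grinder on the right is.

```bash
python3 -m jog '[[[0,0,0],[25,40,0],1],[[0,0,0],[50,80,0],1],[[0,0,0],[75,110,0],1],[[0,0,0],[84,120,0],1],[[0,0,0],[84,120,0],1]]'; python3 meas.py w5; python3 - <<'E'
from h import *
p,d,m,w=load('scene0')
for v in ((475,243),(420,170),(490,205),(440,160)): print(v,dep(m,w,v,d[v[1],v[0]]), plane(m,w,v,0))
g=np.argwhere(d>0); v,u=g[:,0],g[:,1]; X=np.stack([u,v,np.ones(len(u))],1)@np.linalg.inv(m).T*[1,-1,-1]*d[v,u][:,None]; W=(X-w[:3,3])@w[:3,:3]
for x in(.40,.45,.5,.55,.6):
  s=W[(abs(W[:,0]-x)<.02)&(W[:,1]<-.2)&(W[:,1]>-.6)&(W[:,2]>.05)&(W[:,2]<.4)]; print(x,len(s),s[:,1].max() if len(s) else '')
E
```

```text
time: 7.7
tool_pos: [0.5511, -0.082, 0.1206]
ee_rot: [3.14, -0.003, 1.437]
wrist_force: [-0.7, -0.1, -1.0]
width: 0.0288
stand 2512 centroid [ 0.4952 -0.172   0.0247] circle [ 495.7 -172.8] 24.0
puck (321.8138427734375, 241.47247314453125) 28.611276626586914 [ 296  213   53   58 2075] [ 0.54961139 -0.08124633  0.1338301 ] [ 0.54941701 -0.08122071  0.13433305]
w 0.02877631072708138 [-0.68631723 -0.1263565  -0.99911327]
t 7.7 tcp [ 0.5511 -0.082   0.1206] turn [ 0.1 -0.1  0.3] |0.4| shift [-88.3 -47.9  60.3] |117|
(475, 243) [ 0.40416316 -0.29809377  0.04196913] [ 0.42239142 -0.3303815   0.        ]
(420, 170) [ 0.63976918 -0.29460393  0.09722028] [ 0.71903733 -0.37496478  0.        ]
(490, 205) [ 0.43026417 -0.33052132  0.13969955] [ 0.50592867 -0.46152712  0.        ]
(440, 160) [ 0.58203281 -0.29530474  0.17659993] [ 7.28072199e-01 -4.60734835e-01 -1.11022302e-16]
0.4 2176 -0.29169666166411046
0.45 3250 -0.2908860412371293
0.5 2440 -0.2905604552901747
0.55 1567 -0.2919050649119983
0.6 1582 -0.20051240297371378
```

View pics/w5.png

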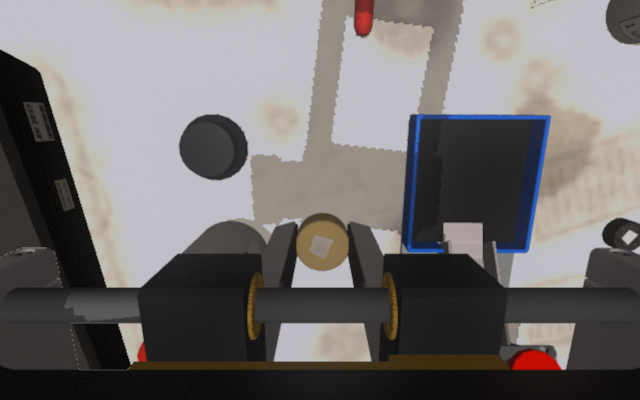

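The clean view puts the stand at (213,147) and the puck at (322,241). I'll repeat the measurement with the arm settled and cross-check with the scene and side depth.

```bash
python3 meas.py w6;  python3 - <<'E'
from h import *
for n in('scene0','side0','w2','w3','w6'):
    p,d,m,w=load(n)
    g=np.argwhere(d>0); v,u=g[:,0],g[:,1]; X=np.stack([u,v,np.ones(len(u))],1)@np.linalg.inv(m).T*[1,-1,-1]*d[v,u][:,None]; W=(X-w[:3,3])@w[:3,:3]
    s=W[(W[:,2]>.019)&(W[:,2]<.032)&(np.hypot(W[:,0]-.493,W[:,1]+.165)<.045)]; c,r=cv2.minEnclosingCircle(s[:,:2].astype(np.float32)*1000)
    print(n,len(s),s.mean(0).round(4),np.round(c,1),round(r,1))
E
```

```text
stand 2498 centroid [ 0.495  -0.172   0.0246] circle [ 495.3 -172.7] 24.1
puck (322.0, 241.45614624023438) 28.61394691467285 [ 296  213   53   58 2076] [ 0.54843472 -0.08220655  0.1340081 ] [ 0.54824292 -0.08218097  0.1345053 ]
w 0.028746911430020353 [-0.52713164 -1.32795958 -0.54171538]
t 7.75 tcp [ 0.55   -0.0831  0.1208] turn [ 0.1 -0.1  0.2] |0.3| shift [-87.1 -46.7  60.6] |116|
scene0 224 [ 0.4934 -0.172   0.0221] [ 493.8 -172. ] 24.2
side0 185 [ 0.4953 -0.1713  0.0233] [ 494.5 -172.1] 25.6
w2 2657 [ 0.4953 -0.1707  0.0245] [ 495.9 -172.6] 24.8
w3 2370 [ 0.4949 -0.1706  0.0245] [ 495.6 -172.6] 24.7
w6 2498 [ 0.495  -0.172   0.0246] [ 495.3 -172.7] 24.1
```

```bash
python3 -c "
from h import *
plan([.4965,-.173,.05],frame(np.array([0,0,-1.]),DY))"
```

```text
t 7.8 tcp [ 0.5493 -0.0839  0.121 ] turn [ 0.1 -0.1  0.1] |0.2| shift [-95.7 -40.3  70.8] |126|
```

```bash
python3 -m jog '[[[0,0,0],[-40,-17,0],1],[[0,0,0],[-80,-34,10],1],[[0,0,0],[-95.7,-40.3,45],1],[[0,0,0],[-95.7,-40.3,70],1],[[0,0,0],[-95.7,-40.3,70],1]]'; python3 -m jog '[[[0,0,0],[0,0,0],1],[[0,0,0],[0,0,0],1]]'; python3 -c "
from h import *
plan([.4965,-.173,.0268],frame(np.array([0,0,-1.]),DY))"
```

```text
time: 8.3
tool_pos: [0.4924, -0.1732, 0.0473]
ee_rot: [-3.137, -0.005, 1.429]
wrist_force: [-0.8, 0.5, 0.6]
width: 0.0288
time: 8.5
tool_pos: [0.498, -0.1739, 0.0532]
ee_rot: [3.135, -0.001, 1.432]
wrist_force: [0.2, 0.3, 0.5]
width: 0.0289
t 8.5 tcp [ 0.498  -0.1739  0.0532] turn [ 0.4 -0.1  0.1] |0.4| shift [ 0.6 -1.8 26.4] |26|
```

```bash
python3 -m jog '[[[0.3,0,0],[0.5,-1.5,10],1],[[0.3,0,0],[0.5,-1.5,18],1],[[0.3,0,0],[0.5,-1.5,22],1],[[0.3,0,0],[0.5,-1.5,22],1],[[0.3,0,0],[0.5,-1.5,22],1]]'; python3 -c "
from h import *
from bench import robot
plan([.4965,-.173,.0268],frame(np.array([0,0,-1.]),DY))
print(robot.get_obs()['wrist_force'])"
```

```text
time: 9.0
tool_pos: [0.4957, -0.1725, 0.0288]
ee_rot: [-3.139, -0.002, 1.432]
wrist_force: [0.9, -0.2, 0.1]
width: 0.029
t 9.0 tcp [ 0.4957 -0.1725  0.0288] turn [-0.1 -0.1  0.1] |0.2| shift [-0.4  0.9  2. ] |2|
[ 0.88765064 -0.17406792  0.13112496]
```

```bash
python3 -m jog '[[[0,0,0],[0,0,0.5],1],[[0,0,0],[0,0,1],1],[[0,0,0],[0,0,1.5],1],[[0,0,0],[0,0,2],1],[[0,0,0],[0,0,2],1]]'; python3 -m jog '[[[0,0,0],[0,0,0],1],[[0,0,0],[0,0,0],1]]'; python3 -c "
from h import *
plan([.4965,-.173,.0268],frame(np.array([0,0,-1.]),DY))"
```

```text
time: 9.5
tool_pos: [0.4957, -0.1726, 0.0271]
ee_rot: [-3.14, -0.002, 1.432]
wrist_force: [-0.2, 0.4, 0.1]
width: 0.0284
time: 9.7
tool_pos: [0.4957, -0.1726, 0.0271]
ee_rot: [-3.14, -0.002, 1.432]
wrist_force: [0.1, 0.6, 0.4]
width: 0.0292
t 9.7 tcp [ 0.4957 -0.1726  0.0271] turn [-0.1 -0.1  0. ] |0.2| shift [-0.3  0.8  0.3] |1|
```

No contact force yet, so I'll go down in 0.5 mm steps.

```bash
python3 -m jog '[[[0,0,0],[0,0.6,0.3],1],[[0,0,0],[0,0.6,0.6],1],[[0,0,0],[0,0.6,0.6],1]]'; python3 -m jog '[[[0,0,0],[0,0,0.3],1],[[0,0,0],[0,0,0.6],1],[[0,0,0],[0,0,0.6],1]]'
```

```text
time: 10.0
tool_pos: [0.4963, -0.1727, 0.0264]
ee_rot: [-3.14, -0.002, 1.432]
wrist_force: [0.1, -0.0, 0.6]
width: 0.0289
time: 10.3
tool_pos: [0.4964, -0.1727, 0.0264]
ee_rot: [-3.14, -0.002, 1.432]
wrist_force: [-1.3, 1.2, 4.4]
width: 0.029
```

Contact: 4.4 N with height no longer dropping. Release, retreat upwards, then check.

```bash
python3 -m jog '[[[0,0,0],[0,0,0],0.1],[[0,0,0],[0,0,0],0],[[0,0,0],[0,0,0],-0.1],[[0,0,0],[0,0,0],-0.1],[[0,0,0],[0,0,0],-0.1]]'; python3 -m jog '[[[0,0,0],[0,0,-10],-0.1],[[0,0,0],[0,0,-30],-0.1],[[0,0,0],[0,0,-60],-0.1],[[0,0,0],[0,0,-100],-0.1],[[0,0,0],[0,0,-120],-0.1]]'; python3 -m jog '[[[0,0,0],[40,0,-10],-0.1],[[0,0,0],[85,0,-10],-0.1],[[0,0,0],[110,0,-10],-0.1],[[0,0,0],[110,0,-10],-0.1],[[0,0,0],[110,0,-10],-0.1]]'; python3 - <<'E'
from h import *
from bench import eyes
for n in('wrist','scene','side'):
    c=eyes.camera_params(n); p,d=eyes.snapshot(n); m,w=c['mtx'],c['world_to_cam']; cv2.imwrite(f'pics/f_{n}.png',p[:,:,::-1])
    g=np.argwhere(d>0); v,u=g[:,0],g[:,1]; X=np.stack([u,v,np.ones(len(u))],1)@np.linalg.inv(m).T*[1,-1,-1]*d[v,u][:,None]; W=(X-w[:3,3])@w[:3,:3]
    for z0,z1 in((.019,.030),(.037,.046)):
        s=W[(W[:,2]>z0)&(W[:,2]<z1)&(np.hypot(W[:,0]-.495,W[:,1]+.172)<.035)]
        if len(s): c_,r=cv2.minEnclosingCircle(s[:,:2].astype(np.float32)*1000); print(n,z0,len(s),s.mean(0).round(4),np.round(c_,1),round(r,1))
a=cv2.imread('pics/f_wrist.png'); b=cv2.imread('pics/f_scene.png')[140:340,200:440]
cv2.imwrite('pics/f.png',np.vstack([cv2.resize(a,(480,300)),cv2.resize(b,(360,300)) if 0 else cv2.copyMakeBorder(cv2.resize(b,(360,300)),0,0,0,120,0)]))
E
```

```text
time: 10.8
tool_pos: [0.4962, -0.1727, 0.0257]
ee_rot: [-3.139, -0.002, 1.432]
wrist_force: [0.4, -0.4, -0.1]
width: 0.052
time: 11.3
tool_pos: [0.498, -0.1737, 0.1507]
ee_rot: [3.137, -0.0, 1.432]
wrist_force: [-0.2, -0.1, 0.5]
width: 0.0519
time: 11.8
tool_pos: [0.5118, -0.0641, 0.1567]
ee_rot: [-3.14, -0.001, 1.433]
wrist_force: [0.2, -0.2, -0.3]
width: 0.0518
wrist 0.019 938 [ 0.4913 -0.168   0.0246] [ 495.4 -172.9] 24.2
wrist 0.037 796 [ 0.4962 -0.1709  0.0406] [ 496.8 -171.5] 15.3
scene 0.019 127 [ 0.4872 -0.1671  0.0228] [ 493.1 -171.3] 24.1
scene 0.037 73 [ 0.495  -0.1709  0.0386] [ 495.8 -170.4] 15.1
side 0.019 121 [ 0.4945 -0.1632  0.024 ] [ 494.6 -172.1] 28.0
side 0.037 75 [ 0.4969 -0.17    0.0396] [ 497.1 -170.8] 16.1
```

View pics/f.png

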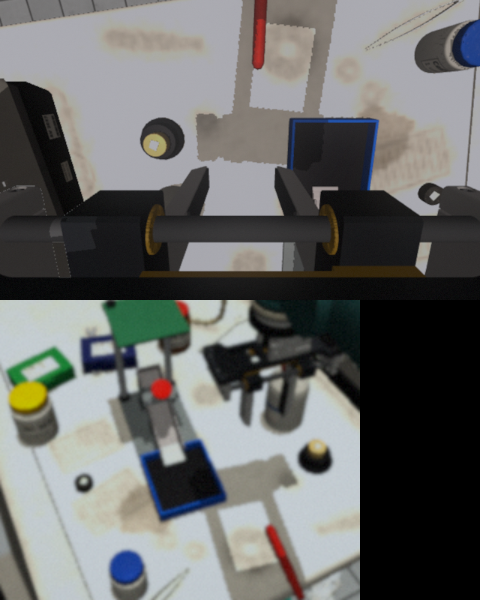

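The puck sits flat and chip up on the stand at (155,145) in the wrist view, its centre about 2 mm from the stand's. The bystanders are standing where they were and the plunger is up, so I'll hand in.

```bash
python3 -m jog '[[[0,0,0],[0,0,0],-0.1],[[0,0,0],[0,0,0],-0.1]]'; python3 -c "
from bench import close_job; print(close_job())"
```

```text
time: 12.15
tool_pos: [0.5116, -0.0649, 0.156]
ee_rot: [-3.139, -0.002, 1.431]
wrist_force: [1.0, 0.1, 0.2]
width: 0.0516
the job is handed in; nothing more can be done
None
```

The job is done and handed in at 12.15 s on the robot's clock, well under the 56 s limit; the hand-in gives no verdict.

- **Plunger:** I pressed it to its stop along its 30° axis, with the shut fingers leaning in under the guard. The force was about 23 N at the bottom. It sprang back to its starting position and the puck slid into the tray with its chip up.
- **Puck:** I gripped it in the tray, carried it to the stand and lowered it in small steps until it touched, at about 4 N. I then released it and moved the arm clear.

**Last checks:**
- The puck lies flat and chip up. The top of the stand measures 24.6 mm high and the top of the puck 40.6 mm, the 16 mm expected.
- The puck's centre is about 2 mm off the stand's by the wrist camera. The scene and side cameras give roughly 3 mm, which is within their calibration and resolution.
- The jar, wash bottle and black puck were still standing where they had been. I judged this by eye from the final pictures and did not measure it.
- No check failed. My first position for the stand, taken from its outline, was about 1 cm off, so I used the depth measurements, which agreed with each other to about 2 mm.

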